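# Draw out the collar tray

### The arm

A 6-joint arm with a two-finger parallel gripper is mounted at the origin on a cart in front of the work surface, level with it; the furniture and walls round the work are solid. World frame = base frame: x ahead of the robot, y to its left, z up, the work surface at z = 0. Lengths are in m, angles in degrees, forces in N, time in s.
With the tool pointing down it reaches from about 0.35 to 0.875 m from the base axis. Payload 4.2 kg.
Tool frame: the origin (TCP) lies at the centre of the arm's flange, where the gripper is bolted on; the fingertips stand 182 mm ahead of it and the grasp point (between the pads) lies 164 mm ahead of it (r.nose_length is the distance from the TCP to the fingertips, in m); z points along the fingers, y is the line along which they close (so a half turn about z gives the same grasp; the last joint's range is limited). The gripper opens to 87 mm and grips with 3 to 60 N. Pads are 19 mm wide; open, the fingers measure 117 mm over their backs; the gripper's body (75 mm by 190 mm) begins 51 mm behind the grasp point.
Start: joints at [-51.417, 22.042, 0.453, 0, -68.411, -14.817], TCP at [0.252, -0.572, 0.405] pointing down, gripper open.
Joint ranges: [-179.83, 179.83], [-69.29, 118.12], [-61.27, 80.66], [-181.25, 117.63], [-171.15, -9.14], [-177.46, 177.46]. Speed limits (degrees/s): [159.86, 159.86, 180, 180, 180, 180].

### API

Orientations are given as a 3x3 rotation matrix whose columns are the frame's x, y, z axes.
In Python, from station import r, vision gives the robot as it stands. The module is installed in compiled form; this text tells all that it offers.
- The arm moves only by the shell command python3 -m creep 'ROWS'. ROWS is JSON, a list of rows, each a list of 7 numbers: the opening, from -1 (shut) to 1 (fully open), then the shift along the tool's x, y, z in mm, then the turn, a rotation vector about the tool's x, y, z in degrees. A call has 1 to 8 rows; each row is the pose to reach, as a shift and turn from the pose commanded when the call began, along the tool's axes at that moment; what a row does not reach only later rows make up. A row lasts 1/12 s, in which the tool goes at most 41.7 mm and 7.16 degrees, less where a joint would pass 70% of its speed; a pose out of reach is approached as far as the arm can. A call with a gripper value outside its range is refused whole. The fingers move at their own pace and stop on an object; the grip force is fixed at half the most. Time passes only in rows, so rows that repeat a pose let the fingers close. It gives the time, the measured TCP pose, the force, the opening and the grip force at its end, in the units of the state.
- r.sense(): the state, without advancing time (a new reading comes with each control period).
- vision.capture(name): name is "side" or "top"; returns (picture, depth): 420x560x3 uint8, red, green, blue; 420x560 float32, m along the optical axis (not along the pixel's ray), 0 where there is no reading.
- vision.camera_model(name): a dict with "vertical_fov" (degrees; the focal length in pixels is half the picture's height over the tangent of half this angle, whatever the lens; pixels are square), "cx", "cy" (the principal point, pixels), "extrinsics" (4x4, takes a point from camera to world coordinates). Camera axes: x right, y down, z forward; pixel columns grow to the right and rows downward; lengths in m; the calibration is good to about 2 mm. A picture is of the moment at which its call begins. camera_model takes no time and is no camera call.
- r.finish_job(): hands the job in; it is judged then, once.
Trained networks look in the newest picture that a camera, given by its name, has taken for a name from the list of things; names that differ only in an ending like _2 or _b are one class to them, and where a whole thing is asked for, a point or a joint stands for the part that bears it (a point fixed in the world has none). Each returns a list of dicts, best first, with "conf" (0 to 1); they miss things now and then, are a little off and sometimes report something else, mostly with a low value. They report only what shows in the picture. A call takes as long as a camera call.
- vision.find_in(camera, thing): "uv" ([column, row] in pixels, amid what is visible of it).
- vision.cut_out(camera, thing): "region" (420x560 bool, what is visible of it) and "uv" ([column, row] in pixels, amid what is visible of it).
The state is a dict: "time_s": time; "joints": joint angles; "joint_velocities": joint speeds; "effort": joint torques, N m; "tcp_pos": TCP position; "ee_rot": TCP orientation; "wrist_force": force on the tool from outside, world axes, zero at the start; "moment": the same for the moment, N m; "gripper_width": opening from 0.0 (shut) to 1.0 (fully open); "gripper_force": force on a finger pad.
Only numpy, scipy, OpenCV 4.12 (cv2) and the standard library are available. Lean on these libraries where they do the work, as an engineer would, in place of code of your own. Each camera call takes 0.05 s, during which the arm holds its last target. There are 200 camera calls.

### The job

Only one of the two bench trays may stand out at a time: push the yellow-fronted tray fully home, then hook a fingertip behind the front lip of the blue-fronted tray and draw it out along its runners as far as it goes, so that the flange collar in it can be reached. Grip nothing: do not pinch the trays' lips, do not touch the collar riding in the tray, and leave the other things on the bench where they are.

Things in the scene. Friction and masses are not known exactly. Their poses are not given: they have to be found in the camera images.
- blue_unit: fixed low grey sheet-steel housing of the blue tray, 140 deep x 136 wide x 60 mm high, bolted down. Origin on the bench top; the unit's x axis points away from the robot, into the unit; y to the left. The housing spans x = -110 (open front) to +30, y = -68 to 68, z = 0 to 60 mm. The tray slides out of it along the unit's -x, level, on runners.
- blue_tray (a joint): travel of the blue tray in m: 0 = fully home against the rear stop, 0.100 = fully out against the front stop. It slides with light friction (1.5 N plus 6 N per m/s) and stays where it is left. Starts home or up to 15 mm out; holds the collar.
- blue_front (a point): centre of the blue painted front plate of the blue tray, on its outer face towards the robot (unit x = -175 minus the travel, z = 25 mm); axes as the unit's; moves with the tray. The plate is 5 thick, 130 wide, z = 6 to 44, and backed by the bare steel lip plate, 5 thick, 120 wide, z = 6 to 48: together an upright front lip 10 mm thick.
- blue_hook (a point): point at the middle of the top edge of the blue tray's lip, on its inner face, behind which a fingertip hooks (unit x = -165 minus the travel, z = 48 mm); axes as the unit's; moves with the tray. From it along x in mm: 0 to 60 open finger well, 108 wide, floor at z = 10, unroofed (housing starts at 55 + travel), a 4 mm cross wall, then the pocket, 64 to 160, walls to z = 32.
- yellow_unit: fixed low grey sheet-steel housing of the yellow tray, 140 deep x 136 wide x 60 mm high, bolted down. Origin on the bench top; the unit's x axis points away from the robot, into the unit; y to the left. The housing spans x = -110 (open front) to +30, y = -68 to 68, z = 0 to 60 mm. The tray slides out of it along the unit's -x, level, on runners.
- yellow_tray (a joint): travel of the yellow tray in m: 0 = fully home against the rear stop, 0.100 = fully out against the front stop. It slides with light friction (1.5 N plus 6 N per m/s) and stays where it is left. Starts 60 to 85 mm out; empty.
- yellow_front (a point): centre of the yellow painted front plate of the yellow tray, on its outer face towards the robot (unit x = -175 minus the travel, z = 25 mm); axes as the unit's; moves with the tray. The plate is 5 thick, 130 wide, z = 6 to 44, and backed by the bare steel lip plate, 5 thick, 120 wide, z = 6 to 48: together an upright front lip 10 mm thick.
- yellow_hook (a point): point at the middle of the top edge of the yellow tray's lip, on its inner face, behind which a fingertip hooks (unit x = -165 minus the travel, z = 48 mm); axes as the unit's; moves with the tray. From it along x in mm: 0 to 60 open finger well, 108 wide, floor at z = 10, unroofed (housing starts at 55 + travel), a 4 mm cross wall, then the pocket, 64 to 160, walls to z = 32.
- collar: loose grey steel flange collar, 50 dia x 22 mm high, 0.2 kg, lying in the blue tray's pocket, so hidden under the housing at first; origin at the centre of its underside
- red_marker: white marker pen with red cap, 136 x 16 mm, lying between the two units; leave alone; origin at the centre of its underside
- tape: roll of masking tape, 104 dia x 24 mm; leave alone; origin at the centre of its underside
- spare_collar: rusty brown steel collar, 32 dia x 22 mm, standing loose on the bench; leave alone; origin at the centre of its underside

How it is judged (in metres and radians):
On the way, in this order (a step that is already met when the one before it is completed fails the run):
1. the yellow tray is pushed fully home (value of joint yellow_tray below 0.006 m), for 0.2 s.
2. the blue tray is drawn out to its stop (value of joint blue_tray above 0.094 m and value of joint yellow_tray below 0.006 m), for 0.2 s.
At the end, for the whole second after the job is handed in: The yellow tray is home (less than 6 mm out), the blue tray is out (at least 94 of its 100 mm), both at rest; the collar lies flat and still in the blue tray's pocket; the bystanders are within 20 mm of where they stood (all of step 2 and height (world z) of collar below 0.02 m and angle between collar's own z axis and vertical below 0.12 rad and z of collar in the frame of blue_hook below -0.005 m and x of collar in the frame of blue_hook between 0.075 and 0.15 m and y of collar in the frame of blue_hook between -0.045 and 0.045 m and linear speed of collar below 0.02 m/s and velocity of joint blue_tray between -0.01 and 0.01 m/s and velocity of joint yellow_tray between -0.01 and 0.01 m/s and distance of each of red_marker, tape, spare_collar from where it was at the start of the episode below 0.02 m); the robot touches nothing.
It fails at once if both trays out at once: the blue tray more than 35 mm out while the yellow one is more than 15 mm out (value of joint blue_tray above 0.035 m and value of joint yellow_tray above 0.015 m).
It fails at once if the robot touches the collar in the tray, or the collar is lifted (contact force between any of the fingers, the arm and collar above 1 N or height (world z) of collar above 0.025 m).
It fails at once if a lip is pinched: fingers press on its inner plate and its painted outer plate at once ((contact force between the fingers and blue_tray_c7 above 1.5 N and contact force between the fingers and blue_tray_c8 above 1.5 N) or (contact force between the fingers and yellow_tray_c7 above 1.5 N and contact force between the fingers and yellow_tray_c8 above 1.5 N)).
It fails at once if a bystander is moved more than 20 mm (distance of any of red_marker, tape, spare_collar from where it was at the start of the episode above 0.02 m).
It also fails if it takes over 51 s, if anything falls off the work surface, if the arm or the gripper's body presses on something with over 40 N, if the wrist force passes 120 N, or if a joint passes its speed limit or range.

## Working session

There is one attempt and no reset: what is moved stays moved. The work goes in short steps, Python scripts to look and compute and a shell command to move; the robot and the scene stay as the last step left them, time stands still between calls to the robot, and variables do not carry over. Pictures are saved under pics/ and viewed, at most 10 in all, crops included, and the job is handed in when it is done.

```bash
mkdir -p pics
cat > h.py <<'E'
import numpy as np, cv2
from station import r, vision
def cloud(cam, depth):
    m=vision.camera_model(cam); f=depth.shape[0]/2/np.tan(np.radians(m["vertical_fov"])/2)
    v,u=np.mgrid[:depth.shape[0],:depth.shape[1]]
    P=np.stack([(u-m["cx"])/f*depth,(v-m["cy"])/f*depth,depth],-1)
    E=np.array(m["extrinsics"]); return P@E[:3,:3].T+E[:3,3]
E
python3 - <<'E'
from h import *
np.set_printoptions(precision=4,suppress=True)
s=r.sense(); print(s["time_s"],s["tcp_pos"],s["ee_rot"],s["gripper_width"])
for c in("top","side"):
    im,d=vision.capture(c); cv2.imwrite(f"pics/{c}0.png",im[:,:,::-1]); P=cloud(c,d)
    for t in("blue_front","yellow_front","blue_unit","yellow_unit"):
        for o in vision.cut_out(c,t)[:2]:
            g=o["region"]&(d>0); q=P[g]
            print(c,t,round(o["conf"],2),o["uv"],g.sum(),np.median(q,0),np.percentile(q,3,0),np.percentile(q,97,0))
E
```

```text
0.0 [ 0.2518 -0.5718  0.4037] [[-0.9152 -0.4029 -0.001 ]
 [-0.4029  0.9152  0.002 ]
 [ 0.0001  0.0022 -1.    ]] 1.0000948486782246
top blue_front 0.65 [300.4, 214.2] 1322 [ 0.5738 -0.1961  0.0128] [ 0.5313 -0.2509  0.0075] [ 0.6117 -0.1409  0.0492]
top yellow_front 0.73 [164.3, 226.4] 2369 [0.5468 0.1699 0.0121] [0.4804 0.1127 0.0074] [0.6139 0.2257 0.0478]
top blue_unit 0.96 [300.9, 182.7] 4124 [ 0.6421 -0.2053  0.0599] [ 0.5375 -0.272   0.0085] [ 0.7408 -0.1436  0.065 ]
top yellow_unit 0.69 [160.2, 194.6] 5316 [0.6241 0.1735 0.0578] [0.4879 0.1121 0.0081] [0.7425 0.2393 0.0646]
side blue_front 0.62 [288.9, 231.9] 1037 [ 0.5753 -0.206   0.0127] [ 0.5276 -0.2559  0.0066] [ 0.6267 -0.1415  0.0481]
side yellow_front 0.61 [239.6, 175.7] 1029 [0.5521 0.1668 0.013 ] [0.4784 0.1057 0.0024] [0.632  0.2357 0.046 ]
side blue_unit 0.85 [323.1, 224.7] 3597 [ 0.6412 -0.2357  0.0456] [ 0.5326 -0.2839  0.0028] [ 0.7389 -0.1391  0.0628]
side blue_unit 0.3 [288.1, 234.7] 1037 [ 0.5765 -0.2054  0.0128] [ 0.5276 -0.2564  0.0076] [ 0.6267 -0.1404  0.0485]
side yellow_unit 0.6 [263.1, 169.5] 2418 [0.6317 0.1441 0.0311] [0.4813 0.1071 0.0063] [0.745  0.2363 0.0628]
```

View pics/top0.png

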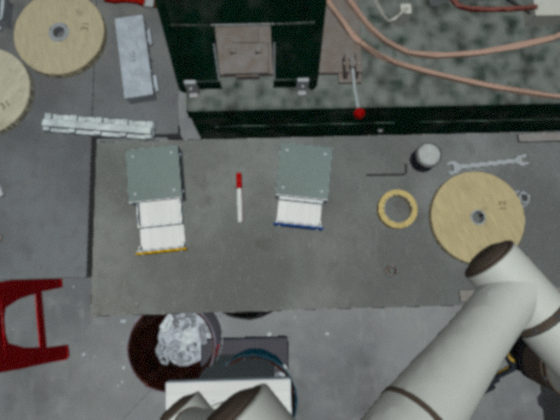

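Run:
```python
from h import *
im,d=vision.capture("top"); P=cloud("top",d)
for c,ylo,yhi in(("blue",-.3,-.1),("yellow",.08,.3)):
    Y=P[...,1];Z=P[...,2];X=P[...,0]
    roof=(abs(Z-.06)<.006)&(Y>ylo)&(Y<yhi)&(X>.55)
    k,l=cv2.connectedComponents(roof.astype(np.uint8)); b=max(range(1,k),key=lambda i:(l==i).sum())
    R=cv2.minAreaRect(P[l==b][:,:2].astype(np.float32)*1000); print(c,"roof",R,cv2.boxPoints(R).round().tolist())
    lip=(Z>.041)&(Z<.054)&(Y>ylo)&(Y<yhi)&(X<.57)&(X>.4)
    q=P[lip]*1000; print("lip",len(q),np.percentile(q,[1,50,99],0).round(1).tolist(), np.polyfit(q[:,1],q[:,0],1))
```

```text
blue roof ((677.3562622070312, -210.0841064453125), (135.82696533203125, 143.03065490722656), 82.11775207519531) [[597.0, -268.0], [739.0, -287.0], [758.0, -153.0], [616.0, -133.0]]
lip 195 [[527.5, -252.4, 41.5], [539.3, -190.5, 46.7], [550.7, -131.0, 52.6]] [1.36917345e-01 5.65316647e+02]
yellow roof ((680.9417114257812, 180.49826049804688), (144.31019592285156, 137.47801208496094), 4.641881465911865) [[603.0, 243.0], [615.0, 106.0], [758.0, 118.0], [747.0, 255.0]]
lip 200 [[475.4, 102.6, 41.5], [483.5, 164.4, 46.9], [492.7, 226.3, 52.6]] [-8.29010457e-02  4.97149554e+02]
```

The top view shows the blue lip at (300,226), the yellow lip at (162,250), the marker at (239,197) and the tape at (397,208). Yellow has yaw +4.7° and is about 68 mm out. Blue has yaw -7.8° and is about 9 mm out. I'll shut the fingers and head to the front of the yellow tray.

```bash
python3 -m creep '[[-1,-195,262,0,0,0,19.1],[-1,-195,262,0,0,0,19.1],[-1,-195,262,0,0,0,19.1],[-1,-195,262,0,0,0,19.1],[-1,-195,262,0,0,0,19.1],[-1,-195,262,0,0,0,19.1],[-1,-195,262,0,0,0,19.1],[-1,-195,262,0,0,0,19.1]]'
cat > to.py <<'E'
import sys
from h import *
s=r.sense(); R=np.array(s["ee_rot"]); p=np.array(s["tcp_pos"])*1000
t=np.array([float(a) for a in sys.argv[1:4]])+[0,0,182]
print("t",s["time_s"],"tip",(p-[0,0,182]).round(1),"yaw",np.degrees(np.arctan2(R[1,0],R[0,0])).round(2),"move",(R.T@(t-p)).round(1))
E
python3 to.py 420 160 100
```

```text
time_s: 1.22
tcp_pos: [0.3244, -0.2515, 0.4051]
ee_rot: [[-0.997, -0.081, 0.001], [-0.081, 0.997, -0.0], [-0.001, -0.0, -1.0]]
wrist_force: [0.7, -0.0, 0.8]
gripper_width: 0.477
gripper_force: 0.0
t 1.2167 tip [ 324.4 -251.5  223.1] yaw -175.33 move [-128.6  402.4  123.1]
```

```bash
python3 -m creep '[[-1,-40,125,0,0,0,0],[-1,-100,300,0,0,0,0],[-1,-100,300,0,0,0,0],[-1,-100,300,0,0,0,0],[-1,-100,300,0,0,0,0],[-1,-100,300,0,0,0,0],[-1,-100,300,0,0,0,0],[-1,-100,300,0,0,0,0]]'; python3 to.py 420 160 25
```

```text
time_s: 1.88
tcp_pos: [0.4004, 0.0567, 0.4054]
ee_rot: [[-0.996, -0.084, 0.002], [-0.084, 0.996, 0.001], [-0.002, 0.001, -1.0]]
wrist_force: [0.4, -0.3, -0.1]
gripper_width: 0.011
gripper_force: 0.0
t 1.8833 tip [400.4  56.7 223.4] yaw -175.16 move [-27.8 101.1 198.6]
```

```bash
python3 -m creep '[[-1,-14,40,20,0,0,0.4],[-1,-28,80,35,0,0,0.4],[-1,-28,101,70,0,0,0.4],[-1,-28,101,110,0,0,0.4],[-1,-28,101,150,0,0,0.4],[-1,-28,101,185,0,0,0.4],[-1,-28,101,199,0,0,0.4],[-1,-28,101,199,0,0,0.4]]'; python3 to.py 546 169 25
python3 - <<'E'
from h import *
im,d=vision.capture("side"); cv2.imwrite("pics/side1.png",im[:,:,::-1])
E
```

```text
time_s: 2.55
tcp_pos: [0.4187, 0.1558, 0.2025]
ee_rot: [[-0.997, -0.074, -0.007], [-0.074, 0.997, -0.005], [0.007, -0.005, -1.0]]
wrist_force: [-0.3, -0.6, -0.5]
gripper_width: 0.007
gripper_force: 0.0
t 2.55 tip [418.7 155.8  20.5] yaw -175.75 move [-127.8    3.7   -5.4]
```

View pics/side1.png

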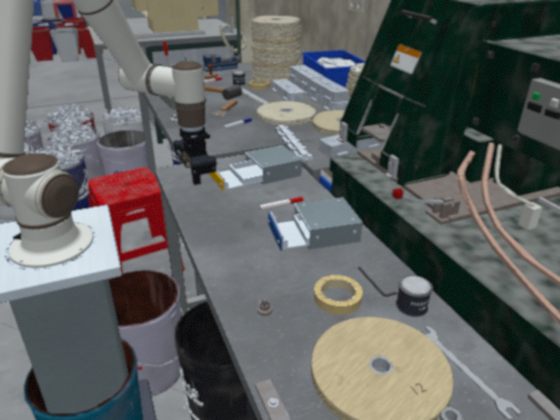

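The closed fingers stand at (205,175), in front of the yellow lip at (217,180), so I'm pushing.

```bash
python3 -m creep '[[-1,-20,1,-3,0,0,0],[-1,-35,2,-5,0,0,0],[-1,-45,2,-5,0,0,0],[-1,-55,3,-5,0,0,0],[-1,-65,3,-5,0,0,0],[-1,-75,3,-5,0,0,0],[-1,-85,3,-5,0,0,0],[-1,-95,3,-5,0,0,0]]'; python3 -m creep '[[-1,-5,0,0,0,0,0],[-1,-10,0,0,0,0,0],[-1,-13,0,0,0,0,0],[-1,-16,0,0,0,0,0],[-1,-16,0,0,0,0,0]]';  python3 to.py 546 169 25
```

```text
time_s: 3.27
tcp_pos: [0.5149, 0.1665, 0.2108]
ee_rot: [[-0.997, -0.074, -0.001], [-0.074, 0.997, -0.0], [0.001, -0.0, -1.0]]
wrist_force: [-2.2, 0.6, 2.0]
gripper_width: 0.006
gripper_force: 1.1
time_s: 3.68
tcp_pos: [0.5307, 0.1678, 0.2106]
ee_rot: [[-0.997, -0.074, 0.001], [-0.074, 0.997, 0.0], [-0.001, 0.0, -1.0]]
wrist_force: [-0.4, 0.5, 0.2]
gripper_width: 0.004
gripper_force: 0.0
t 3.6833 tip [530.7 167.8  28.6] yaw -175.74 move [-15.4   0.1   3.6]
```

Now I'll push into the stop in small steps.

```bash
for i in 1; do python3 -m creep '[[-1,-2,0,0,0,0,0],[-1,-4,0,0,0,0,0],[-1,-6,0,0,0,0,0],[-1,-8,0,0,0,0,0],[-1,-8,0,0,0,0,0]]'; done; python3 to.py 546 169 25
```

```text
time_s: 4.1
tcp_pos: [0.537, 0.1681, 0.2104]
ee_rot: [[-0.997, -0.074, -0.004], [-0.074, 0.997, -0.002], [0.005, -0.001, -1.0]]
wrist_force: [-6.2, 0.7, 2.8]
gripper_width: 0.002
gripper_force: 3.0
t 4.1 tip [537.  168.1  28.4] yaw -175.76 move [-9.   0.2  3.3]
```

```bash
python3 -m creep '[[-1,-2,0,0,0,0,0],[-1,-4,0,0,0,0,0],[-1,-4,0,0,0,0,0],[-1,-4,0,0,0,0,0]]';python3 -m creep '[[-1,15,0,0,0,0,0],[-1,40,0,0,0,0,0],[-1,70,0,0,0,0,0],[-1,70,0,-40,0,0,0],[-1,70,0,-80,0,0,0],[-1,70,0,-100,0,0,0],[-1,70,0,-100,0,0,0]]'
python3 - <<'E'
from h import *
im,d=vision.capture("top"); P=cloud("top",d);X,Y,Z=P[...,0],P[...,1],P[...,2]
q=P[(Z>.041)&(Z<.054)&(Y>.08)&(Y<.3)&(X<.575)&(X>.5)]*1000
print(len(q),np.percentile(q,[1,50,99],0).round(1).tolist(), np.polyfit(q[:,1],q[:,0],1))
cv2.imwrite("pics/top2.png",im[:,:,::-1])
E
python3 to.py 575 -196 90
```

```text
time_s: 4.43
tcp_pos: [0.5385, 0.1679, 0.2099]
ee_rot: [[-0.997, -0.073, -0.012], [-0.073, 0.997, -0.004], [0.012, -0.003, -1.0]]
wrist_force: [-14.6, 4.1, 8.0]
gripper_width: 0.003
gripper_force: 7.2
time_s: 5.02
tcp_pos: [0.4739, 0.1644, 0.3166]
ee_rot: [[-0.997, -0.076, 0.012], [-0.076, 0.997, 0.007], [-0.012, 0.006, -1.0]]
wrist_force: [-0.3, 1.4, 0.3]
gripper_width: 0.006
gripper_force: 0.0
178 [[542.9, 108.2, 41.5], [552.5, 161.8, 47.0], [560.4, 229.5, 53.2]] [-6.67966388e-02  5.63492441e+02]
t 5.0667 tip [473.1 163.9 131.9] yaw -175.7 move [ -74.3 -366.7   41. ]
```

View pics/top2.png

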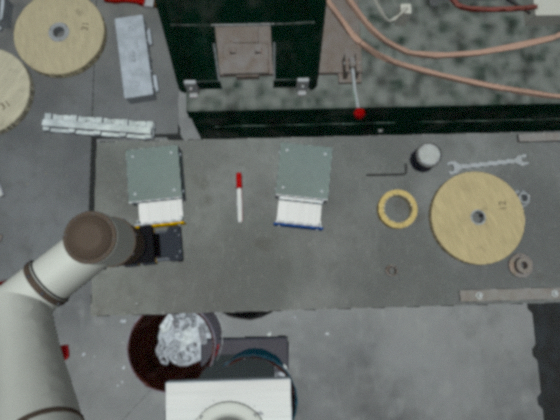

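The yellow lip is home: (160,222) in the picture, x = 552 against a predicted 551, and the force rose to 14 N on the stop. Next I'll move over the blue tray's finger well.

```bash
python3 -m creep '[[-1,0,-40,0,0,0,6],[-1,-10,-80,0,0,0,12.1],[-1,-20,-120,0,0,0,12.1],[-1,-30,-160,0,0,0,12.1],[-1,-40,-200,0,0,0,12.1],[-1,-50,-240,0,0,0,12.1],[-1,-60,-280,0,0,0,12.1],[-1,-66,-310,0,0,0,12.1]]'; python3 to.py 569 -195 85
```

```text
time_s: 5.73
tcp_pos: [0.5619, -0.1439, 0.3093]
ee_rot: [[-0.99, 0.138, -0.001], [0.138, 0.99, -0.0], [0.001, -0.001, -1.0]]
wrist_force: [0.6, 1.4, -0.0]
gripper_width: 0.004
gripper_force: 0.0
t 5.7333 tip [ 561.9 -143.9  127.3] yaw 172.07 move [-14.1 -49.6  42.3]
```

```bash
python3 -m creep '[[-1,-7,-25,0,0,0,0],[-1,-14,-50,0,0,0,0],[-1,-14,-50,20,0,0,0],[-1,-14,-50,42,0,0,0],[-1,-14,-50,42,0,0,0],[-1,-14,-50,42,0,0,0]]'; python3 to.py 569 -195 24
python3 - <<'E'
from h import *
im,d=vision.capture("side"); cv2.imwrite("pics/side3.png",cv2.resize(im[150:290,220:400,::-1],None,fx=4,fy=4,interpolation=cv2.INTER_CUBIC))
E
```

```text
time_s: 6.23
tcp_pos: [0.5679, -0.1925, 0.2667]
ee_rot: [[-0.991, 0.137, -0.005], [0.137, 0.991, 0.0], [0.005, -0.001, -1.0]]
wrist_force: [0.4, 0.0, 0.6]
gripper_width: 0.004
gripper_force: 0.0
t 6.2333 tip [ 567.9 -192.5   84.7] yaw 172.15 move [-1.7 -2.3 60.7]
```

View pics/side3.png

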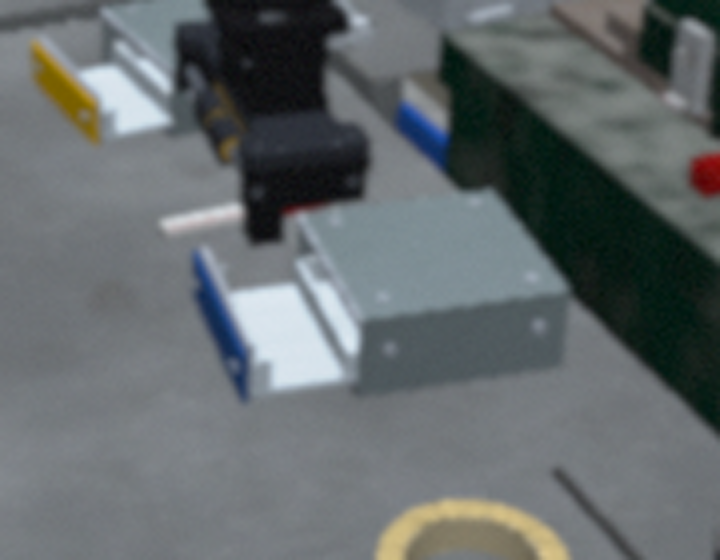

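The fingers, at crop (264,235), hang over the well between the blue lip (220,320) and the housing front (330,290). Descending to about 24 mm.

```bash
python3 -m creep '[[-1,-1,-2,15,0,0,0],[-1,-1,-2,30,0,0,0],[-1,-1,-2,45,0,0,0],[-1,-1,-2,58,0,0,0],[-1,-1,-2,58,0,0,0]]'; python3 to.py 454 -179 24
```

```text
time_s: 6.7
tcp_pos: [0.5687, -0.1939, 0.2095]
ee_rot: [[-0.991, 0.136, -0.003], [0.136, 0.991, 0.0], [0.003, 0.0, -1.0]]
wrist_force: [-0.6, -0.6, -1.0]
gripper_width: 0.007
gripper_force: 0.0
t 6.7 tip [ 568.7 -193.9   27.5] yaw 172.19 move [115.7  -0.9   3.8]
```

```bash
python3 -m creep '[[-1,6,0,0,0,0,0],[-1,12,0,0,0,0,0],[-1,18,0,0,0,0,0],[-1,24,0,0,0,0,0],[-1,31,0,0,0,0,0],[-1,38,0,0,0,0,0],[-1,45,0,0,0,0,0],[-1,52,0,0,0,0,0]]';python3 -m creep '[[-1,7,0,0,0,0,0],[-1,14,0,0,0,0,0],[-1,21,0,0,0,0,0],[-1,28,0,0,0,0,0],[-1,34,0,0,0,0,0],[-1,39,0,0,0,0,0],[-1,43,0,0,0,0,0],[-1,46,0,0,0,0,0]]'; python3 to.py 454 -179 24
```

```text
time_s: 7.37
tcp_pos: [0.517, -0.1873, 0.2113]
ee_rot: [[-0.991, 0.136, 0.001], [0.136, 0.991, -0.0], [-0.001, -0.0, -1.0]]
wrist_force: [2.0, -0.5, 1.9]
gripper_width: 0.009
gripper_force: 1.0
time_s: 8.03
tcp_pos: [0.4713, -0.181, 0.2106]
ee_rot: [[-0.991, 0.136, -0.001], [0.136, 0.991, 0.0], [0.001, -0.0, -1.0]]
wrist_force: [1.2, -0.3, 0.3]
gripper_width: 0.003
gripper_force: 0.8
t 8.0333 tip [ 471.3 -181.    28.6] yaw 172.16 move [17.4 -0.4  4.6]
```

```bash
python3 -m creep '[[-1,2,0,0,0,0,0],[-1,4,0,0,0,0,0],[-1,6,0,0,0,0,0],[-1,8,0,0,0,0,0],[-1,10,0,0,0,0,0],[-1,10,0,0,0,0,0]]'; python3 to.py 454 -179 24
```

```text
time_s: 8.53
tcp_pos: [0.4651, -0.1798, 0.2115]
ee_rot: [[-0.991, 0.135, 0.011], [0.135, 0.991, -0.001], [-0.011, 0.0, -1.0]]
wrist_force: [9.4, -3.3, -5.9]
gripper_width: 0.007
gripper_force: 4.6
t 8.5333 tip [ 465.1 -179.8   29.5] yaw 172.25 move [11.2 -0.7  5.4]
```

```bash
python3 -m creep '[[-1,2,0,0,0,0,0],[-1,3,0,0,0,0,0],[-1,3,0,0,0,0,0],[-1,3,0,0,0,0,0]]'; python3 -m creep '[[-1,-8,0,0,0,0,0],[-1,-20,0,0,0,0,0],[-1,-20,0,0,0,0,0],[-1,-20,0,-30,0,0,0],[-1,-20,0,-65,0,0,0],[-1,-20,0,-100,0,0,0],[-1,-20,0,-140,0,0,0],[-1,-20,0,-140,0,0,0]]';python3 -m creep '[[-1,0,40,0,0,0,0],[-1,0,80,0,0,0,0],[-1,0,120,0,0,0,0],[-1,0,160,0,0,0,0],[-1,0,200,0,0,0,0],[-1,0,200,0,0,0,0],[-1,0,200,0,0,0,0]]'
python3 - <<'E'
from h import *
im,d=vision.capture("top"); P=cloud("top",d);X,Y,Z=P[...,0],P[...,1],P[...,2]
for a,b in((-.3,-.1),(.08,.3)):
    q=P[(Z>.041)&(Z<.054)&(Y>a)&(Y<b)&(X<.57)&(X>.42)]*1000
    print(len(q),np.percentile(q,[1,50,99],0).round(1).tolist())
for o in vision.find_in("top","collar")[:2]: print(o,P[int(o["uv"][1]),int(o["uv"][0])])
cv2.imwrite("pics/top4.png",cv2.resize(im[120:300,100:400,::-1],None,fx=2.5,fy=2.5))
E
```

```text
time_s: 8.87
tcp_pos: [0.4641, -0.1795, 0.2119]
ee_rot: [[-0.991, 0.134, 0.017], [0.134, 0.991, -0.002], [-0.017, 0.0, -1.0]]
wrist_force: [13.7, -3.1, -8.9]
gripper_width: 0.004
gripper_force: 6.6
time_s: 9.53
tcp_pos: [0.4797, -0.1823, 0.3581]
ee_rot: [[-0.991, 0.135, 0.012], [0.135, 0.991, -0.003], [-0.013, -0.001, -1.0]]
wrist_force: [1.1, -0.4, 1.0]
gripper_width: 0.006
gripper_force: 0.0
time_s: 10.12
tcp_pos: [0.5053, 0.0179, 0.3499]
ee_rot: [[-0.991, 0.133, -0.003], [0.133, 0.991, -0.0], [0.003, -0.001, -1.0]]
wrist_force: [-0.2, 0.3, -0.7]
gripper_width: 0.007
gripper_force: 0.0
185 [[440.3, -238.8, 41.3], [450.7, -179.7, 47.1], [460.9, -118.5, 53.0]]Traceback (most recent call last):
  File "<stdin>", line 5, in <module>
    return _quantile_unchecked(
        a, q, axis, out, overwrite_input, method, keepdims, weights)
    return _ureduce(a,
                    func=_quantile_ureduce_func,
    ...<5 lines>...
                    overwrite_input=overwrite_input,
                    method=method)
    r = func(a, **kwargs)
    result = _quantile(arr,
                       quantiles=q,
    ...<2 lines>...
                       out=out,
                       weights=wgt)
    slices_having_nans = np.isnan(arr[-1, ...])
                                  ~~~^^^^^^^^^
IndexError: index -1 is out of bounds for axis 0 with size 0
```

Run:
```python
from h import *
for c in("top","side"):
    im,d=vision.capture(c); P=cloud(c,d)
    for t in("collar","red_marker","yellow_front"):
        for o in vision.find_in(c,t)[:2]: print(c,t,o,P[int(o["uv"][1]),int(o["uv"][0])].round(3))
    cv2.imwrite(f"pics/{c}4.png",cv2.resize(im[120:300,150:400,::-1],None,fx=3,fy=3))
```

```text
top collar {'uv': [297.2, 215.8], 'conf': 0.47} [ 0.565 -0.19   0.032]
top red_marker {'uv': [239.9, 194.8], 'conf': 0.5} [ 0.628 -0.038  0.019]
top yellow_front {'uv': [297.9, 237.3], 'conf': 0.55} [ 0.509 -0.189  0.011]
side collar {'uv': [290.2, 232.8], 'conf': 0.66} [ 0.574 -0.209  0.023]
side red_marker {'uv': [276.2, 205.6], 'conf': 0.53} [ 0.6   -0.05   0.013]
side yellow_front {'uv': [248.5, 173.9], 'conf': 0.86} [0.597 0.188 0.007]
```

View pics/side4.png

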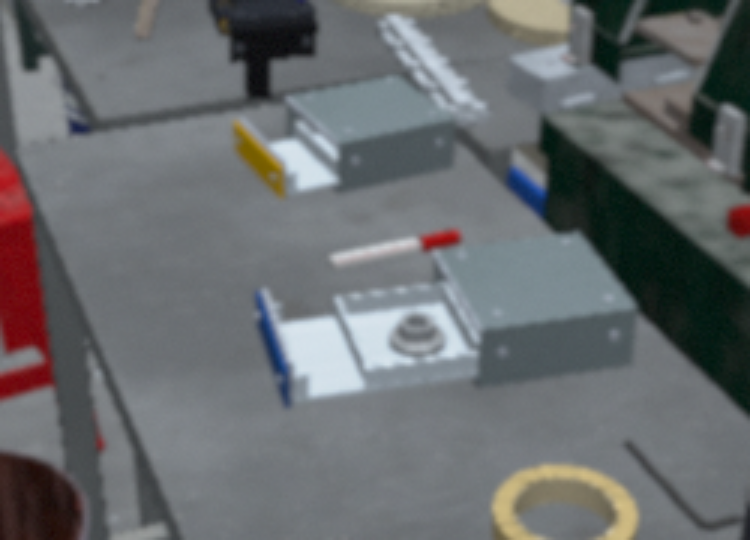

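View pics/top4.png

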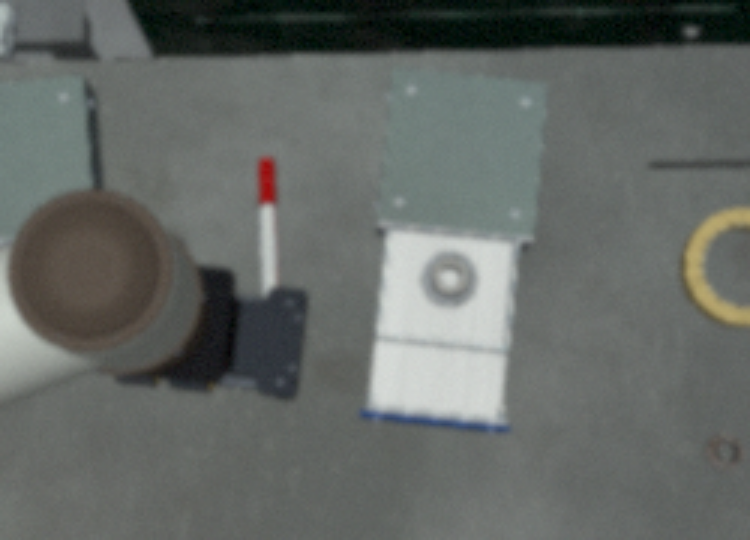

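The side crop shows the yellow tray home (260,160) and the blue tray fully out, with the collar flat in its pocket (418,333). The top crop agrees, with the collar at (449,277). The marker and tape are where they were, and the arm is clear of everything.

```bash
python3 -c "
from station import r
print(r.finish_job())"
```

```text
the job is handed in; nothing more can be done
None
```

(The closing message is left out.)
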